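# Hold a spring clip open astride a shelf label card

## Robot

A 7-joint arm with a two-finger parallel gripper is mounted at the origin on the work surface. World frame = base frame: x ahead of the robot, y to its left, z up, the work surface at z = 0. Lengths are in m, angles in rad, forces in N, time in s.
With the tool pointing down it reaches from about 0.425 to 0.8 m from the base axis. Payload 8.3 kg.
Tool frame: the origin (TCP) lies at the very end of the fingers, on their centre line; the grasp point (between the pads) lies 19 mm behind it; z points along the fingers, y is the line along which they close (so a half turn about z gives the same grasp; the last joint's range is limited). The gripper opens to 85 mm and grips with 20 to 120 N. Pads are 22 mm wide; open, the fingers measure 114 mm over their backs; the gripper's body (76 mm by 85 mm) begins 54 mm behind the grasp point. The pads swing forward as they close: fully open they stand 13 mm farther back than shut.
Start: joints at [-1.169, 0.383, 0.016, 1.37, -0.006, 1.388, -0.046], TCP at [0.28, 0.559, 0.231] pointing down, gripper open.
Joint ranges: [-2.95, 2.95], [-0.25, 2.06], [-1.52, 1.56], [0.18, 2.33], [-1.44, 4.58], [0.02, 2.06], [-3.01, 3.01]. Speed limits (rad/s): [2.39, 2.39, 3.01, 3.01, 3.14, 3.14, 3.14].

## Interface

Orientations are given as a unit quaternion [w, x, y, z].
In Python, from rig import robot, eyes gives the robot as it stands. Calls block until the motion is done:
- robot.move_pose(position, orientation): joint-space move of the TCP to a pose.
- robot.servo_line(position, orientation=None, feed=0.15, max_force=None): straight line of the TCP; orientation=None keeps the orientation; feed is the mean speed in m/s. With max_force (N) it stops when the force on the tool has changed by that much, and returns True; else False.
- robot.movej(angles): joint-space move.
- robot.move_gripper(opening, f_grip=None): opening from 0.0 (shut) to 1.0 (fully open); f_grip is the grip in N (None keeps the last); returns when the fingers have stopped.
- robot.sleep(seconds).
- robot.solve_ik(position, orientation): joint angles nearest the present ones, or None.
- eyes.read_camera(name): name is "scene" or "top" or "wrist"; returns the picture (400x640x3 uint8, red, green, blue); there is no depth.
- eyes.calibration(name): a dict with "fx", "fy", "cx", "cy" (pixels), "k1" (the pictures are not rectified: a ray, as slopes to the right and down, at radius r is drawn at 1 + k1 r^2 times it, then the intrinsics apply), "R" (3x3) and "t" (3): a world point X has camera coordinates R X + t. Camera axes: x right, y down, z forward; pixel columns grow to the right and rows downward; lengths in m; the calibration is good to about 2 mm. A picture is of the moment at which its call begins: read the wrist's pose just before it. calibration takes no time and is no camera call; for the wrist camera it gives the pose at the moment of the call.
A pose or a line that the arm cannot do raises robot.IKError and nothing moves.
- robot.close_job(): hands the job in; it is judged then, once.
Readings, each from a call of its own:
- robot.current_t(): time.
- robot.current_qpos(): joint angles.
- robot.current_dq(): joint speeds.
- robot.current_effort(): joint torques, N m.
- robot.current_tool_pos(): TCP position.
- robot.current_eef_rot(): TCP orientation.
- robot.current_ft_force(): force on the tool from outside, world axes, zero at the start.
- robot.current_wrist_torque(): the same for the moment, N m.
- robot.current_gripper_width(): opening from 0.0 (shut) to 1.0 (fully open).
- robot.current_grasp_force(): force on a finger pad.
Only numpy, scipy, OpenCV 4.12 (cv2) and the standard library are available. Lean on these libraries where they do the work, as an engineer would, in place of code of your own. Each camera call takes 0.05 s, during which the arm holds its last target. There are 200 camera calls.

## Task

Slide the label card along its track by its square knob until the middle of the card is in line with the round-headed index post, then pick up the standing spring clip by its two levers, squeeze it wide open, and lower it over the middle of the card's top edge so that the edge is well inside the gaping jaws, one jaw each side, without touching the card. Finish while holding it there, wide open and still, ready for a tag to be slipped in: do not let go, let it close, or rest it on the card. Do not shift the index post, and leave the nail brush, comb, jars and ladle where they are.

Things in the scene. Friction and masses are not known exactly. Their poses are not given: they have to be found in the camera images.
- track: Fixed aluminium track plate, 70 x 360 x 10 mm, on the work surface; origin at the centre of its underside, z up, y along the track, x across it. It is at any yaw up to about 0.25 rad. Carries the card slide and the index post. A 6 mm rib, 16 mm high over the surface, runs along its +x edge
- card_slide (a joint): Position of the card carriage along the track, 0 to 0.14 m, growing towards the track's +y; moves with about 2 N of friction and stays where left. Carriage: grey plastic, top 19 mm above the surface, carrying the upright card and, beyond the card's -y end, a square knob
- card_edge (a point): Middle of the top edge of the upright stiff card (card 90 mm along the track's y, 3 mm thick in x, top edge 92 mm above the surface; its lowest part sits in a 12 mm thick grip up to 30 mm high). Axes as the track's. A small nub at the card's foot on the +x side marks its middle
- knob (a point): Grip point in the carriage's square knob, on its axis, 50 mm above the surface; knob 16 x 16 mm, sides along the track's x and y, from 19 to 62 mm above the surface; 95 mm from the card's middle towards the track's -y, so 50 mm clear of the card's end (knob centre to card end)
- mark (a point): Centre of the 10 mm ball head on the index post, 42 mm above the surface, 42 mm from the card's plane on the track's +x side; post 5 mm thick on a 16 mm wide foot. Axes as the track's. The card's middle must come to this point's y along the track, always 35 mm or more towards +y from where it starts. The post can shift (stiff, 40 N) but must not be
- clip_mouth (a point): Point of the clip midway between its lips, 2 mm above the body origin; level within 2 mm with the lips' inner lower edges when open. The mouth is about 30 mm deep from here up to the pivot pin. Fully open the lips gape 24 mm or more, and the levers' rolls are 78 mm above the clip's origin and 22 mm over both
- clip: Loose spring clip, about 80 g, 76 mm high, standing on its shut lips, levers up. Origin: centre of the underside when shut; z up through the pivot pin (38 mm up); y along its length (jaws 50 mm long, foot 24 mm across x); jaws open and levers close along x. Levers end in rolls 8 mm thick, 34 mm long, axes 72 mm above the origin and 23 mm either side (54 mm over both) when shut
- jaw_a (a joint): Opening of the clip's half on its +x side, rad: 0 shut, 0.42 fully open at a stop; its lip moves out about 33 mm per rad. The halves are geared to open equally. Squeezing the rolls takes about 6 N at first, 13 N fully open, the stop takes the rest; the spring's push on the fingers is enough to lift the clip by
- jaw_b (a joint): The same for the half on the clip's -x side
- brush: Bystander: bamboo nail brush, 45 x 100 x 34 mm, origin at the centre of its underside, y along its length
- comb: Bystander: white plastic comb lying flat, about 34 x 170 x 5 mm, y along its length, origin underneath near its middle
- jars: Bystander: two empty white ceramic jars stacked, 96 mm across, 148 mm high, origin at the centre of the underside
- ladle: Bystander: sauna ladle lying, steel bowl 96 mm across and 42 mm high (origin under the bowl's centre), wooden handle 18 mm thick running 309 mm along its x
Mind the look-alikes: they are no part of the job. Of the things like the clip, leave any that is purple; of the rest the smaller one is meant.

How it is judged:
On the way, in this order (a step that is already met when the one before it is completed fails the run):
1. the card's middle is in line with the index post (y of card_edge in the frame of mark between -0.006 and 0.006 m), for 0.2 s.
2. the clip is off the surface, squeezed wide open (all of step 1 and value of joint each of jaw_a, jaw_b above 0.22 rad and height (world z) of clip above 0.03 m), for 0.2 s.
At the end, for the whole second after the job is handed in: Card middle within 6 mm of the post; clip in the fingers, upright (0.25 rad), halves open over 0.22 rad, lengthwise on the card (0.2 rad), mouth within 7 mm of its plane, 18 mm of its middle, 9 to 33 mm below its top edge, clear of card and carriage (0.3 N), still (all of step 1 and value of joint each of jaw_a, jaw_b above 0.22 rad and x of clip_mouth in the frame of card_edge between -0.007 and 0.007 m and y of clip_mouth in the frame of card_edge between -0.018 and 0.018 m and z of clip_mouth in the frame of card_edge between -0.033 and -0.009 m and angle between the y axis of clip and the y axis of card_edge, either way round below 0.2 rad and angle between clip's own z axis and vertical below 0.25 rad and contact force between clip and track below 0.3 N and contact force between clip and the fingers above 3 N and linear speed of clip below 0.03 m/s); the arm keeps its last pose, push and grip.
It fails at once if the clip is pressed hard on the card or its track (contact force between clip and track above 8 N).
It fails at once if the index post is shifted (distance of mark from where it was at the start of the episode above 0.006 m).
It fails at once if the brush, comb, jars or ladle is disturbed (distance of any of brush, comb, jars, ladle from where it was at the start of the episode above 0.02 m).
It also fails if it takes over 53 s, if anything falls off the work surface, if the arm or the gripper's body presses on something with over 40 N, if the wrist force passes 120 N, or if a joint passes its speed limit or range.

## Working session

There is one attempt and no reset: what is moved stays moved. The work goes in short steps, each a Python script; the robot and the scene stay as the last script left them, time stands still between calls to the robot, and variables do not carry over. Pictures are saved under pics/ and viewed, at most 10 in all, crops included, and the job is handed in when it is done.

```bash
ls && mkdir -p pics
python3 - <<'E'
from rig import robot, eyes
import cv2
for n in ("scene","top"):
    im=eyes.read_camera(n); cv2.imwrite(f"pics/{n}0.png",im[:,:,::-1])
    c=eyes.calibration(n); print(n,c)
E
```

```text
pics
scene {'fx': 445.0185377033329, 'fy': 445.0185377033329, 'cx': 316.590371276189, 'cy': 189.35335837024635, 'k1': -0.12652688573224644, 'R': array([[-0.6403539 ,  0.76801994,  0.00960538],
       [ 0.57398021,  0.48680405, -0.65845922],
       [-0.51038575, -0.41613363, -0.75255511]]), 't': array([ 0.3861775 , -0.26594833,  1.64209255])}
top {'fx': 377.46214376841544, 'fy': 377.46214376841544, 'cx': 319.05115230883234, 'cy': 203.56336258432373, 'k1': 0.013065140439952869, 'R': array([[-0.00948473, -0.99991977,  0.00839648],
       [-0.99103602,  0.0082808 , -0.13333805],
       [ 0.13325782, -0.00958589, -0.99103505]]), 't': array([-0.00183872,  0.56703306,  0.87786303])}
```

View pics/scene0.png

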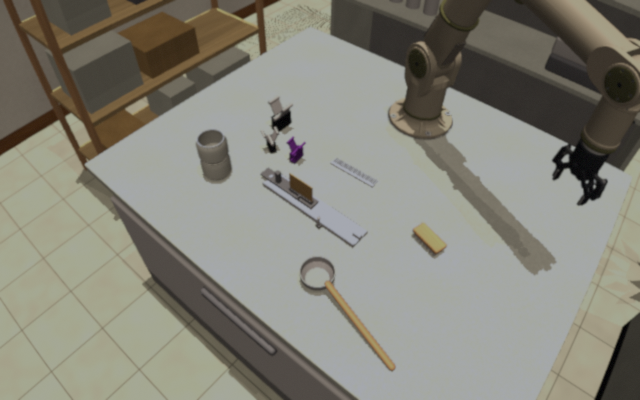

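View pics/top0.png

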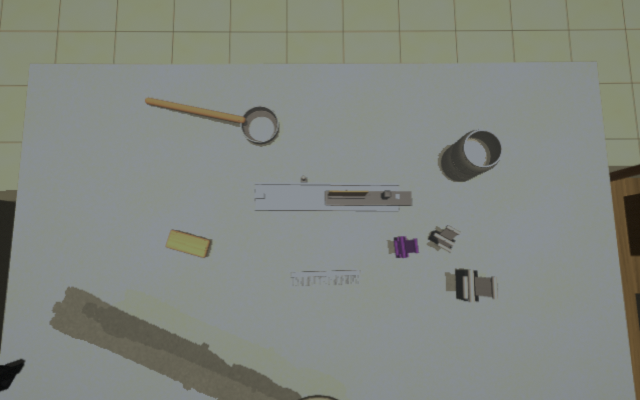

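The top view shows the track (255–410, 184–212) with the card at about (347,194), the knob at (387,195) and the post at (304,179). The small black and grey clip is at (442,238), the purple one at (405,246) and the larger one at (475,285). I'll measure next with two wrist views.

```bash
cat > h.py <<'E'
from rig import robot, eyes
import numpy as np, cv2
from scipy.spatial.transform import Rotation as Rn
from scipy.optimize import least_squares
def ray(c,uv):
    d=np.array([(uv[0]-c['cx'])/c['fx'],(uv[1]-c['cy'])/c['fy']]); s=d.copy()
    for _ in range(20): s=d/(1+c['k1']*(s@s))
    v=c['R'].T@np.array([*s,1.]); return -c['R'].T@c['t'], v/np.linalg.norm(v)
def at_z(c,uv,z):
    o,v=ray(c,uv); return o+v*(z-o[2])/v[2]
def tri(obs):
    A=np.zeros((3,3));b=np.zeros(3);L=[]
    for c,uv in obs:
        o,v=ray(c,uv);P=np.eye(3)-np.outer(v,v);A+=P;b+=P@o;L.append((o,v))
    X=np.linalg.solve(A,b)
    return X, [np.linalg.norm(np.cross(X-o,v)) for o,v in L]
def proj(c,X):
    p=c['R']@np.asarray(X)+c['t'];s=p[:2]/p[2];s=s*(1+c['k1']*(s@s));return np.array([c['cx']+c['fx']*s[0],c['cy']+c['fy']*s[1]])
def down(th):  # tool z down, tool y (closing line) along world angle th
    y=np.array([np.cos(th),np.sin(th),0]);z=np.array([0,0,-1.]);x=np.cross(y,z)
    q=Rn.from_matrix(np.c_[x,y,z]).as_quat();return q[[3,0,1,2]]
def snap(name):
    c=eyes.calibration('wrist');im=eyes.read_camera('wrist')
    cv2.imwrite(f'pics/{name}.png',im[:,:,::-1]);np.save(f'pics/{name}.npy',c,allow_pickle=True);return c,im
def load(name): return np.load(f'pics/{name}.npy',allow_pickle=True).item()
E
python3 - <<'E'
from h import *
c=eyes.calibration('top')
for n,uv,z in [('knob',(387,195),.062),('card',(347,194),.092),('post',(304,179),.042),('clip',(442,238),.05),('track+y',(255,198),.01),('track-y',(410,198),.019),('jar',(480,150),.148),('big',(475,285),.06)]: print(n,at_z(c,uv,z).round(3))
w=eyes.calibration('wrist');print('wrist cam in world',(-w['R'].T@w['t']).round(3),'axes',w['R'].round(2).tolist(),w['fx'],w['cx'],w['cy'])
print(robot.current_tool_pos(),robot.current_eef_rot(),robot.current_t())
for th in (0,np.pi): 
  for p in ([.55,-.1,.3],[.57,-.25,.3]): print(th,robot.solve_ik(p,down(th)))
E
```

```text
knob [ 0.583 -0.168  0.062]
card [ 0.581 -0.071  0.092]
post [0.627 0.029 0.042]
clip [ 0.481 -0.297  0.05 ]
track+y [0.586 0.153 0.01 ]
track-y [ 0.582 -0.233  0.019]
jar [ 0.667 -0.357  0.148]
big [ 0.372 -0.364  0.06 ]
wrist cam in world [0.208 0.594 0.373] axes [[0.45, 0.89, -0.0], [0.85, -0.43, 0.31], [0.28, -0.14, -0.95]] 297.06146827188735 317.27231616637545 198.63902191532765
[0.2799119  0.55831096 0.23040232] [-1.99046238e-04  2.30288422e-01  9.73122030e-01 -8.46831999e-04] 0.1
0 [-0.5192734   0.26523794  0.81025353  1.46237431 -0.19161956  1.49551569
  0.28778177]
0 [ 0.0870879   0.37201756  0.39342945  1.26602313 -0.13992071  1.5300827
  0.46178896]
3.141592653589793 [-0.82024625  0.48182555  1.36841641  1.47170147 -0.47118882  1.56577906
 -2.61602736]
3.141592653589793 [-0.40395175  0.67050029  1.35732667  1.28842523 -0.65587609  1.66281166
 -2.31525449]
```

Run:
```python
from h import *
robot.move_pose([.53,-.03,.24],down(0)); a=snap('A')[1]
robot.servo_line([.60,-.13,.24],feed=.2); b=snap('B')[1]
print(robot.current_t(), robot.current_qpos().round(2))
```

```text
3.2417 [-0.34  0.41  0.7   1.41 -0.26  1.41  0.36]
```

View pics/A.png

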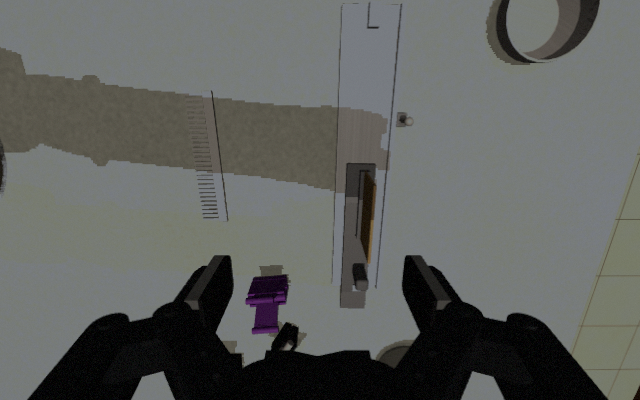

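View pics/B.png

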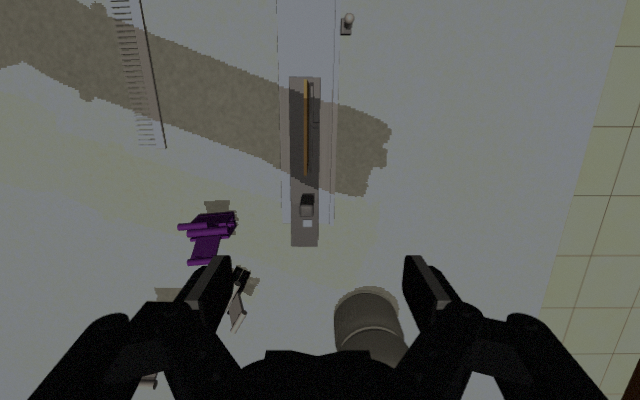

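A shows the post ball at about (408,120), the card at (368,180–262) and the knob around (360,275). B shows the ball at (348,18), the card at (307,82–176) and the knob at (307,205). I'll zoom for precise pixels.

Run:
```python
import cv2, numpy as np
A=cv2.imread('pics/A.png');B=cv2.imread('pics/B.png')
def cr(I,x,y,w,h,s):
    o=cv2.convertScaleAbs(cv2.resize(I[y:y+h,x:x+w],None,fx=s,fy=s,interpolation=cv2.INTER_CUBIC),alpha=1.6)
    for k in range(0,h,20): cv2.putText(o,str(y+k),(0,int((k+.5)*s)+4),0,.35,(0,0,255),1); cv2.line(o,(24,int((k+.5)*s)),(30,int((k+.5)*s)),(0,0,255),1)
    for k in range(0,w,10):
        cv2.line(o,(int((k+.5)*s),0),(int((k+.5)*s),4),(255,0,0),1)
        if k%20==0: cv2.putText(o,str(x+k),(int((k+.5)*s)-8,14),0,.35,(255,0,0),1)
    return o
P=np.zeros((600,800,3),np.uint8)
def put(o,x,y): P[y:y+o.shape[0],x:x+o.shape[1]]=o
put(cr(A,330,105,90,200,3),0,0)
put(cr(B,275,5,85,240,2.5),275,0)
put(cr(B,215,255,55,85,5.5),495,0)
cv2.imwrite('pics/z1.png',P)
```

```text
(no output)
```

View pics/z1.png

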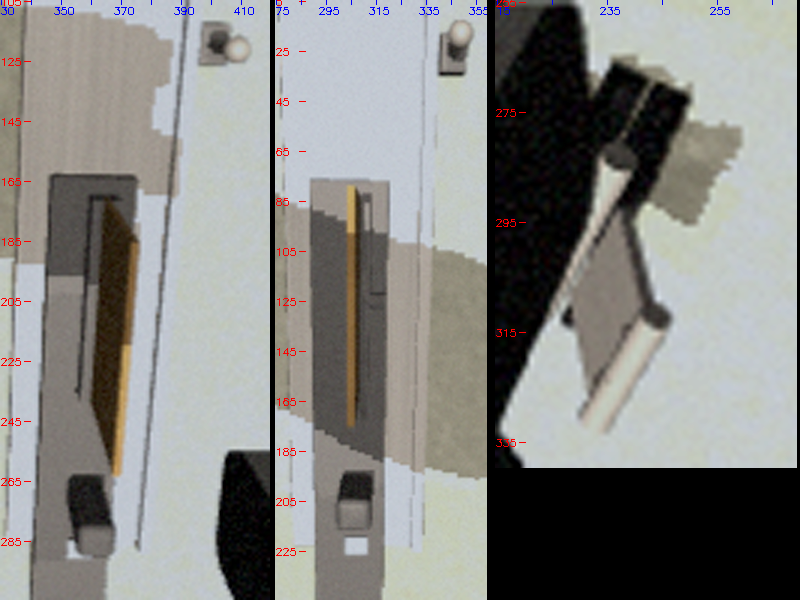

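Run:
```python
from h import *
a,b=load('A'),load('B')
R={}
for n,ua,ub in [('card+',(374.8,183.8),(304.5,78.9)),('card-',(368.2,262.5),(304.9,175.3)),('knobtop',(361.5,284.5),(306.1,210.5)),('ball',(408.8,120.8),(348.9,17.7))]:
    X,e=tri([(a,ua),(b,ub)]);R[n]=X;print(n,X.round(4),np.round(e,4))
d=R['card+']-R['card-'];print('len',np.linalg.norm(d),'yaw',np.arctan2(-d[0],d[1]))
k=R['card+'][:2]/2+R['card-'][:2]/2-R['knobtop'][:2];print('knob->card',np.linalg.norm(k),np.arctan2(-k[0],k[1]))
# track edges yaw at z=.01 : A left edge, B left edge
for c,p,q,z in [(a,(341.5,5),(333,280),.01),(b,(278.5,30),(282,220),.01),(a,(399,15),(377,285),.016),(b,(337,60),(331,220),.016)]:
    P,Q=at_z(c,p,z),at_z(c,q,z);print(P.round(4),Q.round(4),np.arctan2(-(P-Q)[0],(P-Q)[1]))
```

```text
card+ [ 0.5885 -0.0294  0.0891] [0.0007 0.0007]
card- [ 0.5874 -0.1207  0.089 ] [0.0002 0.0002]
knobtop [ 0.5868 -0.1704  0.0584] [0. 0.]
ball [0.6315 0.0306 0.0427] [0.0001 0.0001]
len 0.09124019921820684 yaw -0.01271428184639639
knob->card 0.0953328200604173 -0.01244984474653184
[0.5561 0.1509 0.01  ] [ 0.5534 -0.196   0.01  ] -0.00780289504969195
[0.5564 0.0261 0.01  ] [ 0.552  -0.2023  0.01  ] -0.019359834671990032
[0.6182 0.1401 0.016 ] [ 0.6166 -0.2002  0.016 ] -0.004796510184906953
[ 0.6219 -0.0053  0.016 ] [ 0.618  -0.1998  0.016 ] -0.020013822284344552
```

Run:
```python
from h import *
th=-.0115; q=down(th); u=np.array([-np.sin(th),np.cos(th),0]); k=np.array([.5868,-.1704,.032])
robot.move_pose(k+[0,0,.13],q)
print('touch',robot.servo_line(k,feed=.12,max_force=15))
robot.move_gripper(0.0,f_grip=40); print('w',robot.current_gripper_width(),robot.current_grasp_force(),robot.current_tool_pos())
robot.servo_line(k+u*.106,feed=.07); robot.sleep(.3)
print(robot.current_tool_pos(),robot.current_ft_force())
robot.move_gripper(1.0); p=robot.current_tool_pos()
robot.servo_line([p[0],p[1],.20],feed=.2)
robot.servo_line([.55,.0,.24],feed=.2); snap('C')
robot.servo_line([.60,-.07,.24],feed=.2); snap('C2')
robot.move_pose([.46,-.36,.24],down(-.4)); snap('D')
robot.servo_line([.50,-.40,.20],feed=.2); snap('E')
print(robot.current_t(), robot.current_qpos().round(2))
C,C2,D,E=[cv2.imread(f'pics/{n}.png') for n in ('C','C2','D','E')]
cv2.imwrite('pics/CDE.png',np.vstack([np.hstack([cv2.resize(D,(400,250)),cv2.resize(E,(400,250))]),np.hstack([cv2.resize(C,(400,250)),cv2.resize(C2,(400,250))])]))
```

```text
touch False
w 0.18036715315572752 41.43723964691162 [ 0.58673189 -0.17039718  0.03217821]
[ 0.58816548 -0.06220112  0.0321128 ] [-2.71422908  0.38231963  5.23570533]
12.2833 [ 0.04  0.55  0.88  1.4  -0.42  1.38  0.53]
```

View pics/CDE.png

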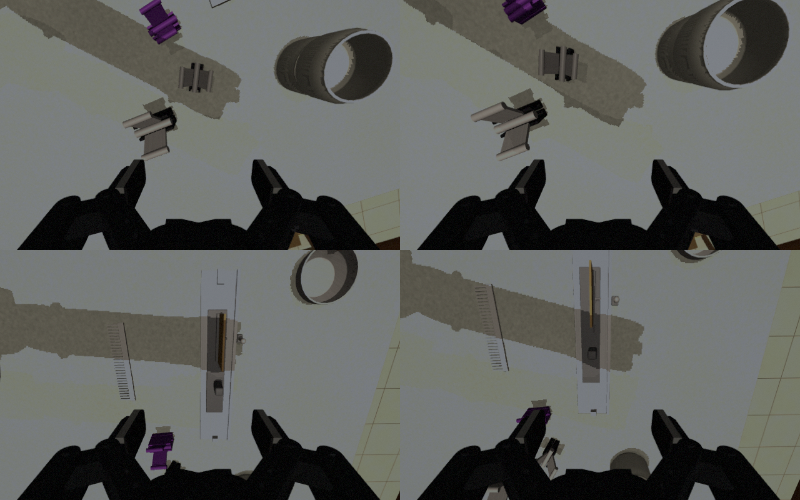

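D shows the small clip at about (313,123) and E shows it at about (253,103), both unobstructed. C and C2 show the card near the post. Next I'll zoom on those.

Run:
```python
import cv2, numpy as np
def cr(I,x,y,w,h,s,a=1.8):
    I=cv2.imread(f'pics/{I}.png')
    o=cv2.convertScaleAbs(cv2.resize(I[y:y+h,x:x+w],None,fx=s,fy=s,interpolation=cv2.INTER_CUBIC),alpha=a)
    for k in range(0,h,10): cv2.line(o,(0,int((k+.5)*s)),(6,int((k+.5)*s)),(0,0,255),1); k%20 or cv2.putText(o,str(y+k),(8,int((k+.5)*s)+4),0,.35,(0,0,255),1)
    for k in range(0,w,10):
        cv2.line(o,(int((k+.5)*s),0),(int((k+.5)*s),5),(255,0,0),1)
        if k%20==0: cv2.putText(o,str(x+k),(int((k+.5)*s)-8,16),0,.35,(255,0,0),1)
    return o
P=np.zeros((600,800,3),np.uint8)
def put(o,x,y): P[y:y+o.shape[0],x:x+o.shape[1]]=o
put(cr('D',280,90,65,65,4.5,2.4),0,0)
put(cr('E',215,70,70,65,4.5,2.4),0,300)
put(cr('C',325,95,75,145,4),318,0)
put(cr('C2',275,10,75,135,2.4),620,0)
cv2.imwrite('pics/z2.png',P)
```

```text
(no output)
```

View pics/z2.png

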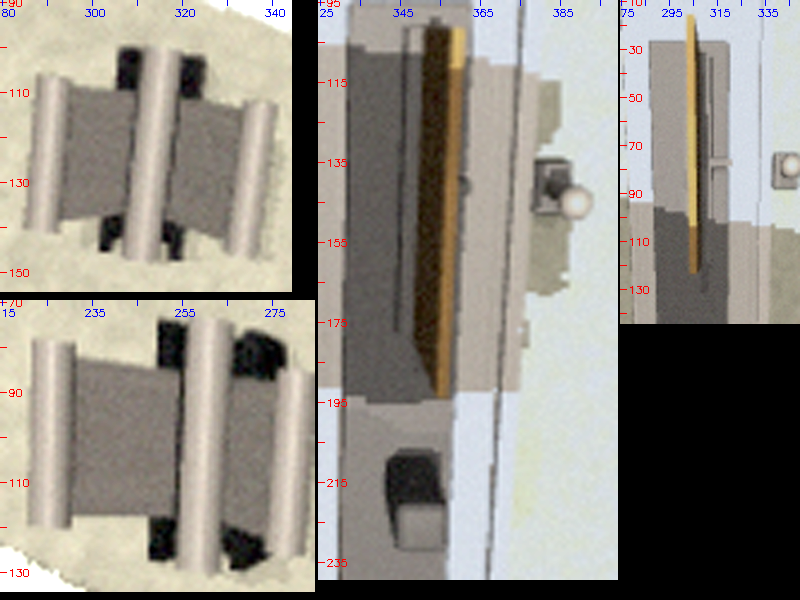

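Run:
```python
from h import *
L={n:load(n) for n in ('C','C2','D','E')}
def t(n,a,ua,b,ub):
    X,e=tri([(L[a],ua),(L[b],ub)]);print(n,X.round(4),np.round(e,4));return X
p=t('card+','C',(359.8,101.5),'C2',(304.5,15.8));m=t('card-','C',(355.8,193.8),'C2',(305.3,122.8));b=t('ball','C',(388.8,145),'C2',(345.8,78.3))
d=p-m;yaw=np.arctan2(-d[0],d[1]);mid=(p+m)/2;u=np.array([.0115,1,0]);print('len',np.linalg.norm(d),yaw,'mid',mid,'offset along',(mid-b)@u)
for c,e in (('C',(359.8,101.5,355.8,193.8,388.8,145)),('C2',(304.5,15.8,305.3,122.8,345.8,78.3))):
    P=at_z(L[c],e[:2],.092);M=at_z(L[c],e[2:4],.092);B=at_z(L[c],e[4:],.042);print(c,((P+M)/2).round(4),B.round(4),((P+M)/2-B)@u)
lt=t('Lt','D',(291.1,106.2),'E',(226.1,78.4));lb=t('Lb','D',(288.4,141.1),'E',(225.6,119.9))
rt=t('Rt','D',(337.7,112.4),'E',(279.8,85.1));rb=t('Rb','D',(333.3,146.8),'E',(278.7,126.2))
l=(lt+lb)/2;r=(rt+rb)/2;print('centre',(l+r)/2,'span',np.linalg.norm(r-l),'len',np.linalg.norm(lt-lb),np.linalg.norm(rt-rb))
x=r-l;print('th x',np.arctan2(x[1],x[0]));
for y in (lt-lb,rt-rb): print('th from y',np.arctan2(-y[0],y[1]))
print(robot.current_tool_pos())
```

```text
card+ [0.5905 0.0784 0.0903] [0.0002 0.0002]
card- [ 0.589  -0.0109  0.0933] [0.0001 0.0001]
ball [0.631  0.0308 0.0437] [0. 0.]
len 0.08940518205659326 -0.017242255850122602 mid [0.58974652 0.03373516 0.09180119] offset along 0.002446191539498429
C [0.5896 0.0334 0.092 ] [0.6314 0.0306 0.042 ] 0.002409518314308788
C2 [0.5899 0.0336 0.092 ] [0.6312 0.0309 0.042 ] 0.002179049433205051
Lt [ 0.4667 -0.2788  0.0706] [0. 0.]
Lb [ 0.4501 -0.3091  0.0715] [0.0002 0.0002]
Rt [ 0.5072 -0.3021  0.0774] [0.0001 0.0001]
Rb [ 0.4909 -0.3325  0.0713] [0.0003 0.0003]
centre [ 0.47873902 -0.30562053  0.07267756] span 0.04701444155626522 len 0.03459408554326542 0.03506902831023178
th x -0.5202992689360709
th from y -0.5007949683907351
th from y -0.4924708227160119
[ 0.49990187 -0.39959247  0.20062913]
```

The card is about 2.3 mm past the post's line, inside the ±6 mm limit. The clip's rolls are at z≈72 mm, centre (0.479,-0.306), closing angle -0.505. Now I'll pick it up.

Run:
```python
from h import *
q=down(-.505)
robot.move_pose([.4787,-.3056,.16],q)
print('touch',robot.servo_line([.4787,-.3056,.056],feed=.08,max_force=10))
robot.move_gripper(0.0,f_grip=35); robot.sleep(.3)
print('w',robot.current_gripper_width()*85,robot.current_grasp_force(),robot.current_tool_pos(),robot.current_ft_force())
robot.servo_line([.4787,-.3056,.076],feed=.04); robot.sleep(.2); print('w',robot.current_gripper_width()*85,robot.current_grasp_force(),robot.current_ft_force())
robot.servo_line([.4787,-.3056,.20],feed=.12)
print('w',robot.current_gripper_width()*85,robot.current_ft_force())
s=eyes.read_camera('scene');cv2.imwrite('pics/s1.png',s[:,:,::-1])
snap('F');print(robot.current_t())
c=eyes.calibration('scene');u,v=proj(c,[.4787,-.3056,.17]).astype(int);print(u,v)
F=cv2.imread('pics/F.png');S=cv2.imread('pics/s1.png')[max(v-40,0):v+40,max(u-40,0):u+40]
cv2.imwrite('pics/g.png',np.hstack([cv2.convertScaleAbs(cv2.resize(F[100:400,200:500],(450,450)),alpha=1.7),cv2.convertScaleAbs(cv2.resize(S,(350,450),interpolation=2),alpha=1.5)]))
```

```text
touch False
w 19.82355593081235 34.73406136035919 [ 0.48242965 -0.30833237  0.06028301] [ 1.8043463  -0.76044309 24.0525347 ]
w 19.743152278052037 34.47998106479645 [ 0.64141251 -0.47717354 -0.82377193]
w 19.813743937004386 [ 0.13516133 -0.57627394 -1.29888632]
17.3333
267 109
```

View pics/g.png

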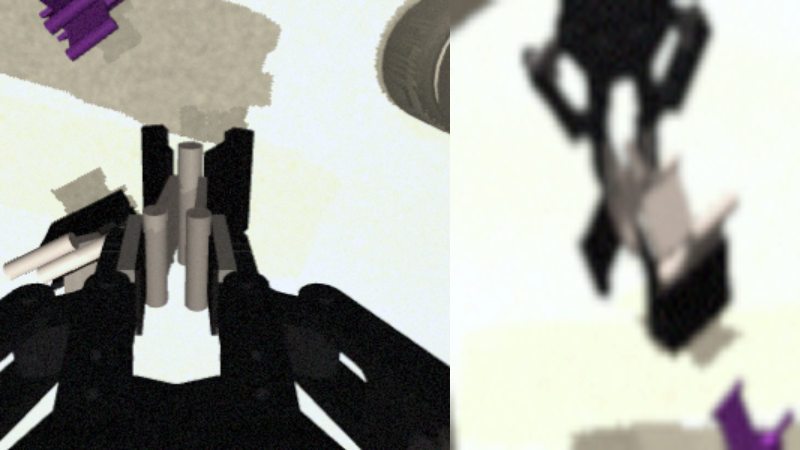

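The clip is held wide open between the fingers and looks upright. Next I'll hover above the card and check it there.

Run:
```python
from h import *
q=down(-.013)
robot.move_pose([.5895,.033,.21],q); robot.sleep(.3)
print(robot.current_tool_pos(),robot.current_eef_rot(),robot.current_gripper_width()*85)
snap('H')
for n in ('top','scene'): cv2.imwrite(f'pics/{n}H.png',eyes.read_camera(n)[:,:,::-1])
P=np.zeros((600,800,3),np.uint8)
def put(n,x0,y0,w,h,s,px,py,a=1.8):
    o=cv2.convertScaleAbs(cv2.resize(cv2.imread(f'pics/{n}.png')[y0:y0+h,x0:x0+w],None,fx=s,fy=s,interpolation=cv2.INTER_CUBIC),alpha=a)
    for k in range(0,h,20): cv2.putText(o,str(y0+k)+'-',(0,int((k+.5)*s)+4),0,.35,(0,0,255),1)
    for k in range(0,w,20): cv2.putText(o,str(x0+k),(int((k+.5)*s)-8,12),0,.35,(255,0,0),1)
    P[py:py+o.shape[0],px:px+o.shape[1]]=o
put('H',240,120,150,200,3,0,0)
ct,cs=eyes.calibration('top'),eyes.calibration('scene')
a=proj(ct,[.59,.033,.15]).astype(int);b=proj(cs,[.59,.033,.13]).astype(int);print(a,b)
put('topH',a[0]-40,a[1]-35,80,70,4,460,0);put('sceneH',b[0]-40,b[1]-35,80,75,4,460,290)
cv2.imwrite('pics/h.png',P);print(robot.current_t())
X=np.array([.5895,.033,.21]);w=load('H');print('tcp in wrist',proj(w,X),'pivot',proj(w,X+[0,0,-.025]),'lips', proj(w,X+[0,0,-.061]),'card ends',proj(w,[.590,.0784,.092]),proj(w,[.589,-.0109,.092]))
```

```text
[0.58947634 0.0319786  0.21008447] [2.10178280e-05 7.12295289e-01 7.01879916e-01 6.14948825e-05] 19.79683638133145
[300 186] [329 190]
19.125
tcp in wrist [317.06121297 255.15511442] pivot [317.09929197 235.17748948] lips [317.13961057 214.03006225] card ends [316.96300054 141.40877637] [317.35735098 234.98823736]
```

View pics/h.png

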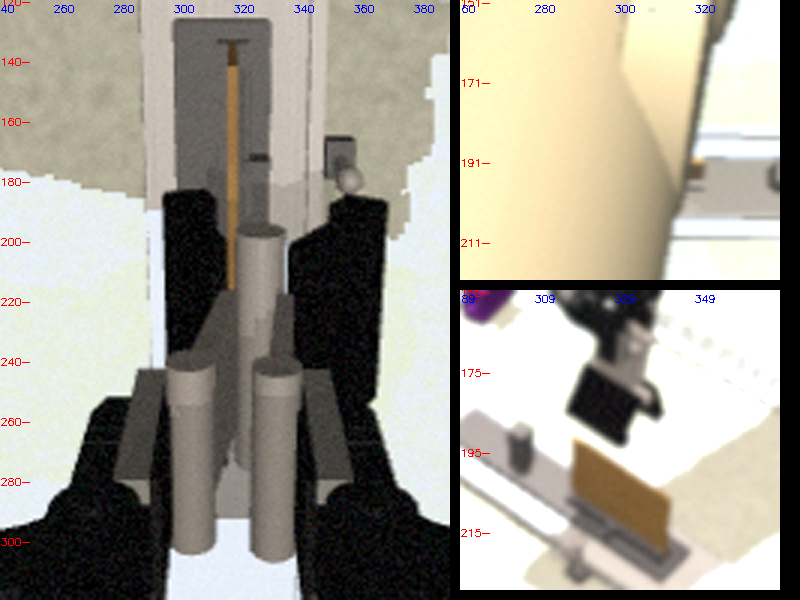

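Hover view: the card strip is at column 316–317, as predicted. The rolls are centred at about 317.5, but the pivot rod (326.5,197)–(320.5,275) sits to the right, so the clip is tilted in the fingers. I'll fit its pose.

```bash
cat > fit.py <<'E'
from h import *
def fit(w,tcp,obs):
    M=np.array([[0,25,38],[0,-25,38],[-1,17,78],[-1,-17,78],[1,17,78],[1,-17,78]])/1e3
    # clip local (x~tool y, y~tool x, z up); p: tx,ty,tz, rotvec, roll half-separation
    def pts(p,L): return Rn.from_rotvec(p[3:6]).apply(L)+np.array([tcp[0]+p[0],tcp[1]+p[1],tcp[2]-.063+p[2]])
    def mod(p):
        L=M.copy();L[2:,0]*=p[6]*1e3; return pts(p,L)
    f=lambda p: np.r_[(np.array([proj(w,X) for X in mod(p)])-obs).ravel()/1.0,(p[6]-.0065)/.0007,p[2]/.01]
    r=least_squares(f,[0]*6+[.0065],x_scale=[.01]*3+[.1]*3+[.001]);return r.x,r.fun,pts
if __name__=='__main__':
    w=load('H');tcp=np.array([.58948,.03198,.21008])
    obs=np.array([(326.5,197),(320.5,275),(303.5,240),(303.8,303),(331.8,240),(330.5,305)],float)
    p,res,pts=fit(w,tcp,obs)
    print('trans mm',(p[:3]*1e3).round(1),'rotvec',p[3:6].round(3),'half',p[6]);print(res.round(1))
    print('mouth-tcp',(pts(p,np.array([[0,0,.002]]))-tcp).round(4))
    for x in (-.025,-.013,.013,.025): print(x,proj(w,pts(p,np.array([[x,.025,.003 if abs(x)<.02 else .007]]))[0]).round(1))
E
python3 fit.py
```

```text
trans mm [7.2 1.8 7.3] rotvec [-0.024 -0.091 -0.041] half 0.006428039506016058
[-1.6  0.4  1.6 -0.4  0.7 -1.  -0.6  0.1  0.8  0.8 -0.9  0.2 -0.1  0.7]
mouth-tcp [[ 0.0071  0.0019 -0.0537]]
-0.025 [291.  182.4]
-0.013 [309.4 181.8]
0.013 [347.4 183.7]
0.025 [365.6 186. ]
```

Run:
```python
from fit import *
w=load('H');s=eyes.calibration('scene');tcp=np.array([.58948,.03198,.21008])
obs=np.array([(326.5,197),(320.5,275),(303.5,240),(303.8,303),(331.8,240),(330.5,305)],float)
p,res,pts=fit(w,tcp,obs)
X,e=tri([(w,(369,186)),(s,(329.75,193.25))]);print('corner tri',X.round(4),e,'rel tcp',(X-tcp).round(4))
for dz in (0,-.004,-.008):
    pp=p.copy();pp[2]+=dz
    for L in ([.025,.025,.007],[.025,-.025,.007],[.015,.025,.003]): print(dz,L,proj(s,pts(pp,np.array([L]))[0]).round(1))
# scene sanity: card top ends
print(proj(s,[.5905,.0784,.092]).round(1),proj(s,[.589,-.0109,.092]).round(1),'seen',[(575-460)/4+288.5,(438-290)/4+154.5],[(669-460)/4+288.5,(492-290)/4+154.5])
```

```text
corner tri [0.6233 0.0596 0.1681] [np.float64(0.00026896350074685305), np.float64(0.00026896350074686514)] rel tcp [ 0.0338  0.0276 -0.0419]
0 [0.025, 0.025, 0.007] [329.4 193.8]
0 [0.025, -0.025, 0.007] [315.5 184. ]
0 [0.015, 0.025, 0.003] [331.7 193. ]
-0.004 [0.025, 0.025, 0.007] [329.4 194.8]
-0.004 [0.025, -0.025, 0.007] [315.4 185. ]
-0.004 [0.015, 0.025, 0.003] [331.6 194. ]
-0.008 [0.025, 0.025, 0.007] [329.3 195.8]
-0.008 [0.025, -0.025, 0.007] [315.4 186. ]
-0.008 [0.015, 0.025, 0.003] [331.6 195. ]
[341.4 207.5] [317.1 191.5] seen [317.25, 191.5] [340.75, 205.0]
```

Run:
```python
from h import *
q0=down(-.013+.028); R0=Rn.from_quat(q0[[1,2,3,0]])
Rt=Rn.from_euler('y',.085); q=(Rt*R0).as_quat()[[3,0,1,2]]
off=Rt.apply([.0078,.0019,-.055]); print('off',off.round(4))
tgt=np.array([.5897,.033,.0765])-off
robot.servo_line(tgt+[0,0,.06],q,feed=.06); robot.sleep(.3)
e=robot.current_tool_pos()-tgt-[0,0,.06]; print('err',e.round(4)); 
t2=tgt-e*[1,1,0]
f0=robot.current_ft_force()
hit=robot.servo_line(t2,feed=.03,max_force=3); robot.sleep(.3)
print('hit',hit,robot.current_tool_pos()-tgt,robot.current_ft_force()-f0,robot.current_gripper_width()*85,robot.current_grasp_force(),robot.current_t())
np.save('tgt.npy',np.r_[robot.current_tool_pos(),q])
snap('K'); cv2.imwrite('pics/sceneK.png',eyes.read_camera('scene')[:,:,::-1])
P=np.zeros((600,800,3),np.uint8)
def put(n,x0,y0,w,h,s,px,py,a=1.8):
    o=cv2.convertScaleAbs(cv2.resize(cv2.imread(f'pics/{n}.png')[y0:y0+h,x0:x0+w],None,fx=s,fy=s,interpolation=cv2.INTER_CUBIC),alpha=a)
    for k in range(0,h,20): cv2.putText(o,str(y0+k)+'-',(0,int((k+.5)*s)+4),0,.35,(0,0,255),1)
    for k in range(0,w,20): cv2.putText(o,str(x0+k),(int((k+.5)*s)-8,12),0,.35,(255,0,0),1)
    P[py:py+o.shape[0],px:px+o.shape[1]]=o
put('K',240,120,150,200,3,0,0)
put('sceneK',290,160,68,70,5,460,0,1.9)
cv2.imwrite('pics/k.png',P)
```

```text
off [ 0.0031  0.0019 -0.0555]
err [0.     0.0001 0.0005]
hit False [-2.93789971e-05 -1.13935610e-04  4.09916606e-05] [-1.72877404  0.83110159 -0.80401788] 20.167111421939126 34.486311078071594 22.3333
```

View pics/k.png

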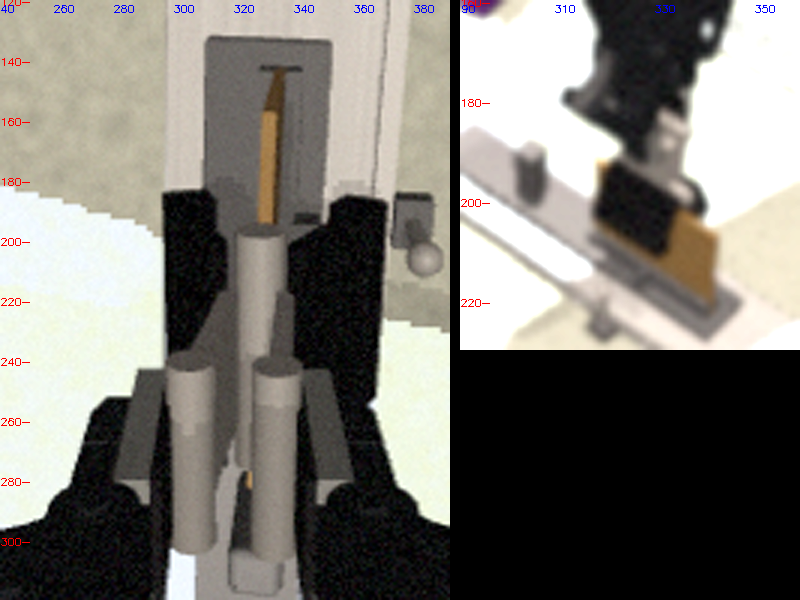

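The final view shows the card strip running down between the lips and centred under the pivot rod, with the jaw roughly mid-length on the card. The force changed by about 2 N, so I'll check whether that's contact by raising and shifting slightly.

Run:
```python
from h import *
s=eyes.calibration('scene');print(proj(s,[.616,.058,.0825]).round(1),proj(s,[.616,.058,.0745]).round(1),'seen 331.1 211.1')
p=np.load('tgt.npy')[:3]
def rd():
    robot.sleep(.4);F=[]
    for _ in range(8): F.append(robot.current_ft_force());robot.sleep(.02)
    return np.mean(F,0).round(2),np.std(F,0).round(2),robot.current_wrist_torque().round(3)
print('0',*rd())
for d in ([0,0,.04],[0,0,.012],[0,0,0],[-.002,0,0],[.002,0,0],[0,0,0]):
    robot.servo_line(p+d,feed=.03,max_force=4);print(d,*rd())
print(robot.current_t())
```

```text
[329.9 211.4] [329.8 213.2] seen 331.1 211.1
0 [-0.04  0.02 -0.76] [0.36 0.37 0.53] [ 0.039 -0.11   0.002]
[0, 0, 0.04] [ 0.    0.05 -0.59] [0.53 0.5  0.61] [-0.041 -0.099 -0.008]
[0, 0, 0.012] [ 0.43 -0.24 -0.82] [0.4  0.7  0.32] [ 0.017 -0.174 -0.028]
[0, 0, 0] [ 0.07 -0.1  -0.94] [0.31 0.39 0.28] [-0.033 -0.117  0.023]
[-0.002, 0, 0] [-0.04 -0.1  -0.9 ] [0.49 0.35 0.47] [-0.03  -0.127  0.066]
[0.002, 0, 0] [ 0.18  0.13 -0.83] [0.46 0.42 0.33] [ 0.043 -0.12   0.001]
[0, 0, 0] [-0.31 -0.03 -0.38] [0.29 0.39 0.5 ] [-0.007 -0.13   0.001]
30.0667
```

There's no contact: the readings stay within noise even with ±2 mm side shifts. The depth matches the model, and the levers are squeezed to the stop. Handing in.

```bash
python3 -c "
from rig import robot
robot.sleep(.3);print(robot.close_job())"
```

```text
the job is handed in; nothing more can be done
None
```

I handed the job in with the card about 2 mm past the post's line (limit 6 mm) and the clip held wide open and still, its mouth about 15 mm below the middle of the card's top edge with no contact measured; no verdict came back.

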